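# Refit the deck of a found toy boat on its locating pins

### The arm

A 6-joint arm with a two-finger parallel gripper is mounted at the origin on the work surface. World frame = base frame: x ahead of the robot, y to its left, z up, the work surface at z = 0. Lengths are in mm, angles in degrees, forces in N, time in s.
With the tool pointing down it reaches from about 300 to 850 mm from the base axis. Payload 4.2 kg.
Tool frame: the origin (TCP) lies midway between the tips of the shut fingers; the grasp point (between the pads) lies 19 mm behind it (env.grip_depth is the distance from the TCP to the grasp point, in mm); z points along the fingers, y is the line along which they close (so a half turn about z gives the same grasp; the last joint's range is limited). The gripper opens to 91 mm and grips with 3 to 60 N. Pads are 32 mm wide; open, the fingers measure 118 mm over their backs; the gripper's body (76 mm by 178 mm) begins 60 mm behind the grasp point.
Start: joints at [-66.177, 18.312, 89.639, -0, 72.044, -1.146], TCP at [242.733, -521.271, 213.976] pointing down, gripper open.
Joint ranges: [-177.97, 177.97], [-48.28, 115.42], [12.27, 149.76], [-77.06, 257.06], [2.81, 150.46], [-146.56, 146.56]. Speed limits (degrees/s): [147.25, 147.25, 180, 180, 180, 180].

### API

Orientations are given as [roll, pitch, yaw] about the fixed x, y, z axes, in that order (R = Rz(yaw) Ry(pitch) Rx(roll)).
In Python, from workcell import env, eyes gives the robot as it stands.
- The arm moves only by the tool send_rows, never from a script. Its argument "motion" is a list of rows, each a list of 7 numbers: the shift along the world's x, y, z normalised to -1 to 1, where 1 is 0.5 m, then the turn, a rotation vector about the world's x, y, z normalised to -1 to 1, where 1 is 60 degrees, then the opening, from -1 (shut) to 1 (fully open). A call has 1 to 20 rows; each row is the pose to reach, as a shift and turn from the pose commanded when the call began; what a row does not reach only later rows make up. A row lasts 1/8 s, in which the tool goes at most 62.5 mm and 10.7 degrees, less where a joint would pass 70% of its speed; a pose out of reach is approached as far as the arm can. A call with a number of a shift or a turn outside -1 to 1 is refused whole. A call with a gripper value outside its range is refused whole. The fingers move at their own pace and stop on an object; "squeeze" is the grip in N (left out, the last holds). Time passes only in rows, so rows that repeat a pose let the fingers close. It gives the time, the measured TCP pose, the force, the opening and the grip force at its end, in the units of the state.
- env.state(): the state, without advancing time (a new reading comes with each control period).
- eyes.grab_frame(name): name is "scene" or "top" or "wrist"; returns a dict with "pixels" (420x560x3 uint8, red, green, blue), "depth" (420x560 float32, mm along the optical axis (not along the pixel's ray), 0 where there is no reading), "fx", "fy", "cx", "cy" (pixels), "distortion" ([k1, k2, p1, p2, k3] as OpenCV has them; the pictures are not rectified), "R" (3x3) and "t" (3): a world point X has camera coordinates R X + t; the wrist camera has in their place "T_tool_cam" (4x4, takes a point from camera to tool coordinates, whose origin is the TCP and whose axes are the flange's). Camera axes: x right, y down, z forward; pixel columns grow to the right and rows downward; lengths in mm; the calibration is good to about 2 mm. A picture is of the moment at which its call begins: read the wrist's pose just before it.
- env.job_done(): hands the job in; it is judged then, once.
The state is a dict: "time_s": time; "qpos": joint angles; "qvel": joint speeds; "effort": joint torques, N m; "ee_pos": TCP position; "ee_rot": TCP orientation; "force": force on the tool from outside, world axes, zero at the start; "torque": the same for the moment, N m; "gripper_width": finger opening in mm; "gripper_force": force on a finger pad.
Only numpy, scipy, OpenCV 4.12 (cv2) and the standard library are available. Lean on these libraries where they do the work, as an engineer would, in place of code of your own. Each camera call takes 0.05 s, during which the arm holds its last target. There are 200 camera calls.

### The job

The found wooden toy boat is being put back together: its hull is held in the green vise. Pick the loose deck up by its wheelhouse, lay it lightly on the hull with its bow to the hull's bow, and slide it about by feel until its three holes drop over the hull's brass pins and it lies flush; then let go. The pins snap easily, so never press or shove the deck hard against the hull (stay well under 40 newtons), and leave the protractor, whistle and key disc where they are.

Things in the scene. Friction and masses are not known exactly. Their poses are not given: they have to be found in the camera images.
- hull: Dark wooden toy boat hull, held immovably in the vise; origin at the middle of its underside, 55 mm above the bench. x points to the bow, y to port, z up. 150 mm long (x -75 to +75), 68 mm wide, 50 mm deep; full width up to x = +41, then tapering to a 20 mm wide bow. Its flat top, 105 mm above the bench, carries the deck.
- hull_seat (a point): Middle of the hull's flat top, axes as the hull. Three fixed brass pins, 8 mm thick with 1.5 mm chamfer, stand 6 mm out of the top, nominally at (x, y) = (32, 0), (-58, 20), (-58, -20) mm. They were set by hand: the whole group is shifted from there (not turned) by up to 6 mm in x and up to 6 mm in y, differently each time; no reading tells this shift.
- deck_mid (a point): Loose plywood deck (100 to 170 g), flat on the bench; the point is the centre of its white wheelhouse, 30 mm above the deck's underside. x to the deck's bow, y to port, z up. The wheelhouse, to grip by, is a block 36 mm long (x), 26 mm wide (y), 44 mm tall; its roof is 52 mm above the underside. Seated, the point is 30 mm above the hull's top; lying on the pin tops, 36 mm.
- deck_hole (a point): Centre of the deck's bow hole, at its upper face, 32 mm ahead (x) of the wheelhouse's centre; axes as the deck. The deck is 150 mm long (x -75 to +75 from the wheelhouse's centre), 66 mm wide, 8 mm thick, shaped as the hull's top. Its three through holes, 10.5 mm wide, lie at (x, y) = (32, 0), (-58, 20), (-58, -20) mm from the wheelhouse's centre.
- vise: Small cast green bench vise, fixed to the bench; origin at the bench under the middle between its jaws, z up. Its screw lies along y and the handle is at -y (out to 106 mm); jaws 74 mm long, 85 mm high, closed on the hull's sides; the hull stands 20 mm above the jaws.
- protractor: Bystander: flat orange plastic protractor, half-round, 110 mm (y) by 75 mm (x), 4 mm thick, loose; origin at its underside.
- whistle: Bystander: carved pine whistle, 62 mm long (x), 18 mm thick, loose; origin at its underside.
- keydisc: Bystander: chrome key ring disc, 36 mm in diameter, 4 mm thick, loose; origin at its underside.
There are look-alikes about, which are no part of the job. Of the things shaped like the part that bears deck_mid, the wooden one is meant.

How it is judged:
By the outcome, as a careful person would: the job done as asked, in the order asked, and still so for the second after the job is handed in, with the robot touching nothing.
It also fails if it takes over 72 s, if anything falls off the work surface, if the arm or the gripper's body presses on something with over 40 N, if the wrist force passes 120 N, or if a joint passes its speed limit or range.

## Working session

There is one attempt and no reset: what is moved stays moved. The work goes in short steps, Python scripts to look and compute and a tool call to move; the robot and the scene stay as the last step left them, time stands still between calls to the robot, and variables do not carry over. Pictures are saved under pics/ and viewed, at most 10 in all, crops included, and the job is handed in when it is done.

Besides the shell and the picture viewer there is one more tool, called after "Emit:" in YAML: its name, and indented under it one key for each argument. send_rows: Moves the arm, as the interface text tells. Its arguments: {"type":"object","properties":{"motion":{"type":"array"},"squeeze":{"type":"number"}},"required":["motion"]}

```bash
mkdir -p pics; cat > h.py <<'E'
import numpy as np, cv2
from workcell import env, eyes
def ray(f,px):
    K=np.array([[f['fx'],0,f['cx']],[0,f['fy'],f['cy']],[0,0,1.]])
    u=cv2.undistortPoints(np.array(px,float).reshape(-1,1,2),K,np.array(f['distortion'],float)).reshape(-1,2)
    return np.c_[u,np.ones(len(u))]
def plane(f,px,z):
    R=np.array(f['R']);t=np.array(f['t']);d=ray(f,px)@R;c=-R.T@t
    s=(z-c[2])/d[:,2]; return c+d*s[:,None]
def depthpts(f,px):
    R=np.array(f['R']);t=np.array(f['t']);r=ray(f,px)
    z=np.array([f['depth'][int(v),int(u)] for u,v in px]);return (r*z[:,None]-t)@R
def wristcam(f,s):
    from scipy.spatial.transform import Rotation as Ro
    T=np.eye(4);T[:3,:3]=Ro.from_euler('xyz',s['ee_rot'],degrees=True).as_matrix();T[:3,3]=s['ee_pos']
    C=np.linalg.inv(T@np.array(f['T_tool_cam']));f['R']=C[:3,:3];f['t']=C[:3,3];return f
def save(f,n): cv2.imwrite('pics/'+n+'.png',cv2.cvtColor(f['pixels'],cv2.COLOR_RGB2BGR))
E
python3 - <<'E'
from h import *
print(env.state())
a=eyes.grab_frame('top');b=eyes.grab_frame('scene');save(a,'top');save(b,'scene')
print(-np.array(a['R']).T@a['t'],-np.array(b['R']).T@b['t'])
E
```

```text
{'time_s': 0.0, 'qpos': array([-6.61762090e+01,  1.83531709e+01,  8.97066861e+01, -2.70463138e-03,
        7.20415857e+01, -1.14478534e+00]), 'qvel': array([ 0.02165462, -0.0375103 , -0.00463238,  0.04049446, -0.00289668,
        0.03923172]), 'effort': array([-1.15212850e-03, -4.12462771e+01, -2.31971687e+01,  7.26676080e-02,
        4.58222372e-02, -1.23278342e-04]), 'ee_pos': array([ 242.51741007, -520.80948438,  213.10302825]), 'ee_rot': array([-1.79898526e+02,  5.44153021e-04,  2.49694130e+01]), 'force': array([-0.26368963,  0.27696673, -0.26818484]), 'torque': array([-0.02020483, -0.00172807,  0.03068188]), 'gripper_force': 0.0, 'gripper_width': 91.02048733275429}
[431.70568291  63.81898788 850.41573402] [1123.63190282 -326.27870752 1232.47932597]
```

View pics/top.png

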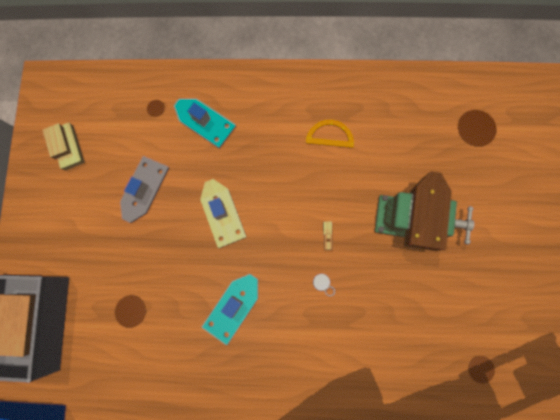

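View pics/scene.png

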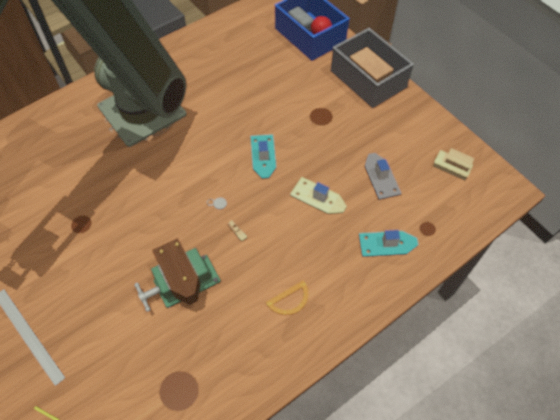

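The top view shows the hull in the green vise at (430,212) with its bow up. There are four deck-shaped candidates: teal (205,120), grey (145,190), pale yellow (222,212) and teal (232,308). A stack of pale blocks lies at (62,145). The pale yellow one looks most like plywood, so I'll confirm it in an enlarged crop and measure it now.

```bash
cat > m.py <<'E'
from h import *
a=eyes.grab_frame('top');b=eyes.grab_frame('scene')
c1=cv2.resize(a['pixels'][90:355,110:270],None,fx=2.2,fy=2.2,interpolation=cv2.INTER_CUBIC)
c2=cv2.resize(b['pixels'][120:270,240:430],None,fx=2.2,fy=2.2,interpolation=cv2.INTER_CUBIC)
o=np.zeros((583,800,3),np.uint8);o[:c1.shape[0],:c1.shape[1]]=c1[:583];o[:c2.shape[0],360:360+c2.shape[1]]=c2
c3=cv2.resize(a['pixels'][160:260,365:485],None,fx=2.3,fy=2.3,interpolation=cv2.INTER_CUBIC)
o[345:575,370:646]=c3[:230]
cv2.imwrite('pics/crop.png',o[:,:,::-1])
hsv=cv2.cvtColor(a['pixels'],cv2.COLOR_RGB2HSV)
for p in [(222,195),(230,235),(212,192),(145,172),(245,290),(185,110),(218,207),(430,190),(62,150)]: print(p,a['pixels'][p[1],p[0]],hsv[p[1],p[0]],depthpts(a,[p]).round(0))
E
python3 m.py
```

```text
(222, 195) [198 195 130] [ 29  88 198] [[609. 228.   5.]]
(230, 235) [198 194 133] [ 28  84 198] [[519. 206.   5.]]
(212, 192) [199 188 117] [ 26 105 199] [[615. 250.   9.]]
(145, 172) [140 130 126] [  9  26 140] [[659. 408.   8.]]
(245, 290) [ 63 177 163] [ 86 164 177] [[401. 168.   6.]]
(185, 110) [ 10 164 155] [ 88 239 164] [[811. 326.   6.]]
(218, 207) [ 73  98 151] [110 132 151] [[573. 226.  54.]]
(430, 190) [127  91  39] [ 18 177 127] [[ 604. -198.  109.]]
(62, 150) [191 166 103] [ 21 117 191] [[700. 591.  38.]]
```

View pics/crop.png

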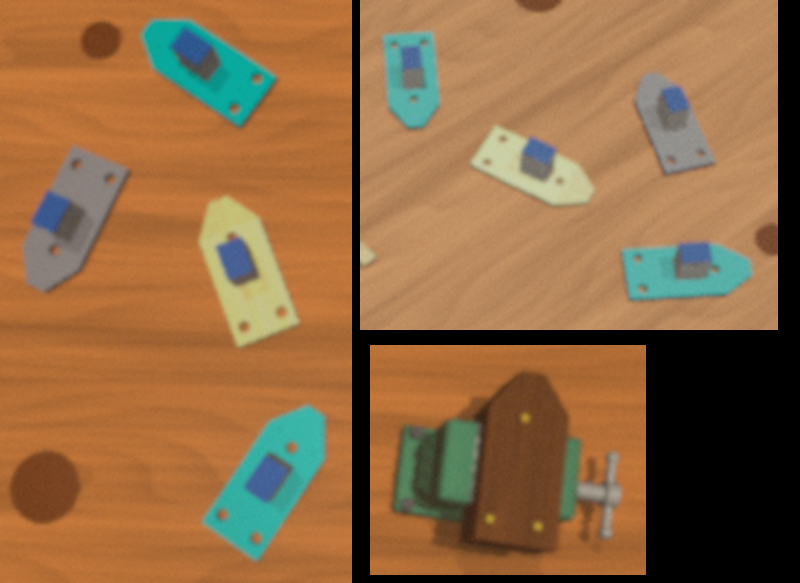

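The crop shows the pale yellow deck at top (222,212) as the only wood-coloured candidate: it matches the pine whistle and has pale wheelhouse sides and a blue roof. The two teal ones are plastic and the grey one looks like metal or plastic. So the pale yellow deck is the one meant. Three brass pins are visible on the hull in the top view at about (432,191), (417,236) and (438,239). Next I'll measure both.

```bash
cat > m2.py <<'E'
from h import *
def cc(m):
    n,l,s,c=cv2.connectedComponentsWithStats(m.astype(np.uint8)); return [(c[i],s[i,4],l==i) for i in range(1,n) if s[i,4]>3]
a=eyes.grab_frame('top');P=a['pixels'].astype(int);hsv=cv2.cvtColor(a['pixels'],cv2.COLOR_RGB2HSV)
win=np.zeros(P.shape[:2],bool);win[170:255,190:255]=1
ye=win&(hsv[...,0]>23)&(hsv[...,0]<36)&(P[...,0]>120)&(hsv[...,1]<150)
blue=win&(hsv[...,0]>95)&(hsv[...,0]<130)&(hsv[...,1]>80)
cb=max(cc(blue),key=lambda q:q[1]); print('roof',cb[0],cb[1],plane(a,[cb[0]],52).round(1))
r=cv2.minAreaRect(np.argwhere(cb[2])[:,::-1].astype(np.float32));print(np.diff(plane(a,cv2.boxPoints(r),52)[:,:2],axis=0).round(1).tolist())
cn=max(cv2.findContours(ye.astype(np.uint8),cv2.RETR_CCOMP,cv2.CHAIN_APPROX_NONE)[0],key=cv2.contourArea)
f=np.zeros(P.shape[:2],np.uint8);cv2.drawContours(f,[cn],-1,1,-1)
for c,n,_ in cc((f>0)&~ye): print('hole',c.round(1),n,plane(a,[c],8).round(1))
r=cv2.minAreaRect(cn[:,0].astype(np.float32));bx=plane(a,cv2.boxPoints(r),8)[:,:2];print('deck',bx.mean(0).round(1),np.diff(bx,axis=0).round(1).tolist())
w2=np.zeros_like(win);w2[165:255,395:460]=1
pin=w2&(hsv[...,0]>19)&(hsv[...,0]<32)&(P[...,0]>145)&(hsv[...,1]>100)
for c,n,_ in cc(pin): print('pin',c.round(1),n,plane(a,[c],111).round(1))
D=a['depth'];hm=w2&(D>730)&(D<750)
hm=w2&(np.abs((lambda z:z)(850.4-D)-106)<8)
c=max(cc(hm),key=lambda q:q[1]);q=np.argwhere(c[2])[:,::-1].astype(np.float32)
r=cv2.minAreaRect(q);bx=plane(a,cv2.boxPoints(r),105)[:,:2];print('hull',c[1],bx.mean(0).round(1),np.diff(bx,axis=0).round(1).tolist())
E
python3 m2.py
```

```text
roof [216.50299401 207.28143713] 167 [[572.5 229.5  52. ]]
[[11.1, -20.8], [-28.9, -15.9], [-11.0, 20.6]]
hole [217.2 208. ] 289 [[578.7 237.    8. ]]
hole [237.7 231.6] 29 [[526.9 188.9   8. ]]
hole [220.6 238.3] 27 [[511.4 226.1   8. ]]
deck [571.6 230.4] [[24.6, -60.4], [-136.1, -57.3], [-23.8, 58.7]]
pin [431.9 191.1] 8 [[ 601.3 -200.7  111. ]]
pin [416.7 235. ] 7 [[ 515.3 -168.5  111. ]]
pin [437.5 238.4] 11 [[ 509.6 -207.9  111. ]]
hull 1785 [ 551.  -198.9] [[117.1, -21.4], [-10.3, -72.7], [-116.6, 23.1]]
```

Emit:
send_rows:
  motion:
    - [0.654,0.65,0.132,0,0,-0.55,1]
    - [0.654,0.65,0.132,0,0,-0.55,1]
    - [0.654,0.65,0.132,0,0,-0.55,1]
    - [0.654,0.65,0.132,0,0,-0.55,1]
    - [0.654,0.65,0.132,0,0,-0.55,1]
    - [0.654,0.65,0.132,0,0,-0.55,1]
    - [0.654,0.65,0.132,0,0,-0.55,1]
    - [0.654,0.65,0.132,0,0,-0.55,1]
    - [0.654,0.65,0.132,0,0,-0.55,1]
    - [0.654,0.65,0.132,0,0,-0.55,1]
    - [0.654,0.65,0.132,0,0,-0.55,1]
    - [0.654,0.65,0.132,0,0,-0.55,1]
    - [0.654,0.65,0.132,0,0,-0.55,1]

```text
time_s: 1.88
ee_pos: [569.3, -196.9, 280.1]
ee_rot: [180.0, -0.0, -8.1]
force: [-0.8, -0.9, 0.7]
gripper_width: 90.6
gripper_force: 0.0
```

```bash
python3 - <<'E'
from h import *
s=env.state();f=wristcam(eyes.grab_frame('wrist'),s);save(f,'w1')
np.savez('w1.npz',**f);print(s['time_s'],s['ee_pos'],s['ee_rot'],s['force'],f['T_tool_cam'],f['fx'])
E
```

```text
1.875 [ 569.29653365 -196.91034536  280.09165961] [ 1.79990730e+02 -4.37327122e-03 -8.09671632e+00] [-0.82167319 -0.93955427  0.6910315 ] [[ 8.05006563e-04 -9.66288815e-01 -2.57459274e-01  7.26162109e+01]
 [ 9.99999538e-01  9.13339626e-04 -3.01188116e-04  4.90999090e-03]
 [ 5.26182465e-04 -2.57458912e-01  9.66289104e-01 -1.71415893e+02]
 [ 0.00000000e+00  0.00000000e+00  0.00000000e+00  1.00000000e+00]] 334.92253170526254
```

View pics/w1.png

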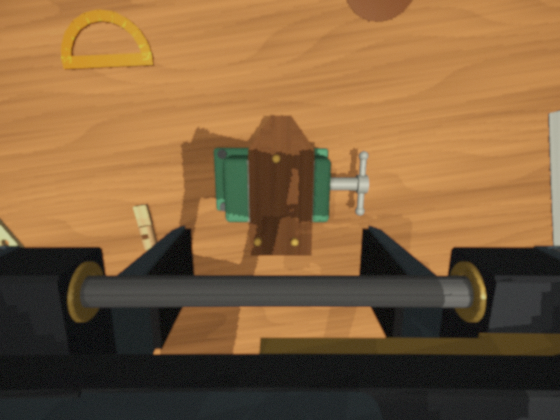

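The wrist view shows the hull with its bow up and the pins at about (276,159), (258,242) and (295,242). I'll measure those, then move over the deck.

```bash
cat > pins.py <<'E'
from h import *
def blobs(f,seeds,z,mask,rad=7):
    out=[]
    for (u,v) in seeds:
        w=np.zeros(mask.shape,bool);w[v-rad:v+rad+1,u-rad:u+rad+1]=1
        q=np.argwhere(mask&w)[:,::-1];out.append(q.mean(0));print(q.mean(0).round(1),len(q),end=' ')
    p=plane(f,out,z)[:,:2];print(p.round(1).tolist());return p
def fit(p):
    b,l,r=p;m=(l+r)/2;d=b-m;L=np.linalg.norm(d);e=l-r
    print('len',L.round(1),'sep',np.linalg.norm(e).round(1),'yaw',np.degrees(np.arctan2(d[1],d[0])).round(2),np.degrees(np.arctan2(-e[0],e[1])).round(2),'mid',((b-32*d/L+m+58*d/L)/2).round(1))
if __name__=='__main__':
    f=dict(np.load('w1.npz'));h=cv2.cvtColor(f['pixels'],cv2.COLOR_RGB2HSV);P=f['pixels']
    fit(blobs(f,[(276,159),(258,242),(295,242)],111,(h[...,2]>140)&(h[...,1]>90),5))
E
python3 pins.py
```

```text
[275.7 158.4] 29 [257. 242.] 21 [294.4 242.1] 46 [[603.1, -201.0], [516.9, -168.3], [511.2, -208.3]]
len 90.0 sep 40.4 yaw -8.1 -8.22 mid [ 571.5 -196.5]
```

Emit:
send_rows:
  motion:
    - [0.0,0.852,-0.2,0,0,0.51,0.6]
    - [0.0,0.852,-0.2,0,0,0.51,0.6]
    - [0.0,0.852,-0.2,0,0,0.51,0.6]
    - [0.0,0.852,-0.2,0,0,0.51,0.6]
    - [0.0,0.852,-0.2,0,0,0.51,0.6]
    - [0.0,0.852,-0.2,0,0,0.51,0.6]
    - [0.0,0.852,-0.2,0,0,0.51,0.6]
    - [0.0,0.852,-0.2,0,0,0.51,0.6]
    - [0.0,0.852,-0.2,0,0,0.51,0.6]
    - [0.0,0.852,-0.2,0,0,0.51,0.6]
    - [0.0,0.852,-0.2,0,0,0.51,0.6]

```text
time_s: 3.3
ee_pos: [570.1, 228.4, 180.6]
ee_rot: [180.0, -0.0, 22.5]
force: [0.0, -0.8, -0.5]
gripper_width: 72.9
gripper_force: 0.0
```

```bash
python3 - <<'E'
from h import *
s=env.state();f=wristcam(eyes.grab_frame('wrist'),s);save(f,'w2')
np.savez('w2.npz',**f);print(s['time_s'],s['ee_pos'],s['ee_rot'],s['force'])
E
```

```text
3.3 [570.13399866 228.3871102  180.57242632] [ 1.79987825e+02 -4.94700086e-02  2.24521769e+01] [ 0.02332064 -0.75230968 -0.50653334]
```

View pics/w2.png

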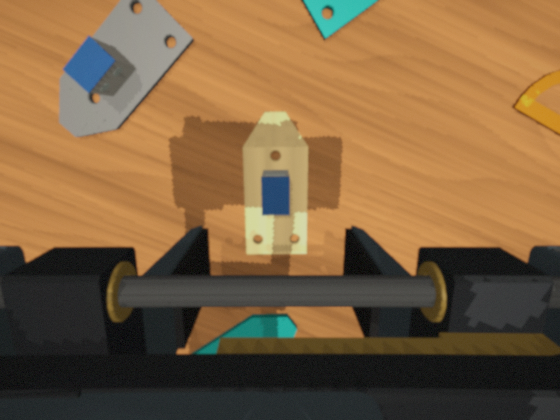

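The wrist view shows the wooden deck square between the fingers, with its holes at about (275,156), (258,239) and (294,239) and the roof at (276,193).

```bash
python3 - <<'E'
from pins import *
f=dict(np.load('w2.npz'));h=cv2.cvtColor(f['pixels'],cv2.COLOR_RGB2HSV);P=f['pixels'].astype(int)
g=cv2.cvtColor(f['pixels'],cv2.COLOR_RGB2GRAY).astype(int);bg=cv2.medianBlur(f['pixels'],31);bg=cv2.cvtColor(bg,cv2.COLOR_RGB2GRAY).astype(int)
m=g<cv2.dilate(g.astype(np.uint8),np.ones((13,13))).astype(int)-35
fit(blobs(f,[(275,156),(258,239),(294,239)],8,m,6))
b=(h[...,0]>95)&(h[...,0]<130)&(h[...,1]>120);w=np.zeros_like(b);w[165:220,250:300]=1
q=np.argwhere(b&w&(P[...,2]>90))[:,::-1];print(len(q),plane(f,[q.mean(0)],52))
E
```

```text
[274.9 155.1] 92 [257.3 239.1] 74 [292.4 238.8] 117 [[604.0, 243.9], [512.7, 227.0], [527.7, 191.8]]
len 90.6 sep 38.2 yaw 22.37 22.97 mid [574.1 231.6]
888 [[574.50167767 231.35354031  52.        ]]
```

Emit:
send_rows:
  motion:
    - [0.008,0.006,-0.1,0,0,0,0.6]
    - [0.008,0.006,-0.18,0,0,0,0.5]
    - [0.008,0.006,-0.25,0,0,0,0.4]
    - [0.008,0.006,-0.29,0,0,0,0.3]
    - [0.008,0.006,-0.32,0,0,0,0.2]
    - [0.008,0.006,-0.332,0,0,0,0.1]
    - [0.008,0.006,-0.332,0,0,0,0.0]
    - [0.008,0.006,-0.332,0,0,0,0.0]
  squeeze: 25

```text
time_s: 4.35
ee_pos: [574.4, 233.0, 14.9]
ee_rot: [180.0, -0.1, 22.6]
force: [1.0, 0.3, 0.3]
gripper_width: 45.9
gripper_force: 0.0
```

Emit:
send_rows:
  motion:
    - [0,0,0,0,0,0,-0.6]
    - [0,0,0,0,0,0,-0.8]
    - [0,0,0,0,0,0,-0.8]
    - [0,0,0,0,0,0,-0.8]
    - [0,0,0,0,0,0,-0.8]
  squeeze: 25

```text
time_s: 4.97
ee_pos: [574.0, 232.6, 14.4]
ee_rot: [180.0, -0.0, 22.6]
force: [-0.1, -1.3, 3.9]
gripper_width: 26.0
gripper_force: 25.0
```

Emit:
send_rows:
  motion:
    - [0,0,0.02,0,0,0,-0.8]
    - [0,0,0.08,0,0,0,-0.8]
    - [0,0,0.18,0,0,0,-0.8]
    - [0,0,0.3,0,0,0,-0.8]
    - [0,0,0.36,0,0,0,-0.8]
    - [-0.001,-0.08,0.36,0,0,-0.05,-0.8]
    - [-0.001,-0.19,0.36,0,0,-0.12,-0.8]
    - [-0.002,-0.31,0.36,0,0,-0.19,-0.8]
    - [-0.002,-0.43,0.36,0,0,-0.26,-0.8]
    - [-0.003,-0.55,0.36,0,0,-0.33,-0.8]
    - [-0.004,-0.67,0.36,0,0,-0.4,-0.8]
    - [-0.004,-0.77,0.36,0,0,-0.46,-0.8]
    - [-0.004,-0.83,0.36,0,0,-0.5,-0.8]
    - [-0.004,-0.858,0.36,0,0,-0.512,-0.8]
    - [-0.004,-0.858,0.34,0,0,-0.512,-0.8]
    - [-0.004,-0.858,0.31,0,0,-0.512,-0.8]
    - [-0.004,-0.858,0.28,0,0,-0.512,-0.8]
    - [-0.004,-0.858,0.265,0,0,-0.512,-0.8]
    - [-0.004,-0.858,0.265,0,0,-0.512,-0.8]
    - [-0.004,-0.858,0.265,0,0,-0.512,-0.8]

```text
time_s: 7.48
ee_pos: [572.1, -196.2, 146.9]
ee_rot: [180.0, -0.1, -8.1]
force: [0.1, 0.5, -1.8]
gripper_width: 25.9
gripper_force: 25.0
```

```bash
python3 - <<'E'
from h import *
s=env.state();f=wristcam(eyes.grab_frame('wrist'),s)
np.savez('w3.npz',**f);print(s['time_s'],s['ee_pos'],s['ee_rot'],s['force'],s['torque'])
b=eyes.grab_frame('scene')
o=np.zeros((600,800,3),np.uint8);c=cv2.resize(f['pixels'][80:280,180:380],(600,600),interpolation=cv2.INTER_CUBIC);o[:,:600]=c
o[:200,600:]=cv2.resize(b['pixels'][220:320,130:230],(200,200))
cv2.imwrite('pics/w3.png',o[:,:,::-1])
E
```

```text
7.475 [ 572.14337551 -196.21805327  146.89639036] [ 1.79985369e+02 -5.48290689e-02 -8.13579912e+00] [ 0.10097804  0.53015778 -1.8027697 ] [ 0.04347952  0.02194563 -0.00637849]
```

View pics/w3.png

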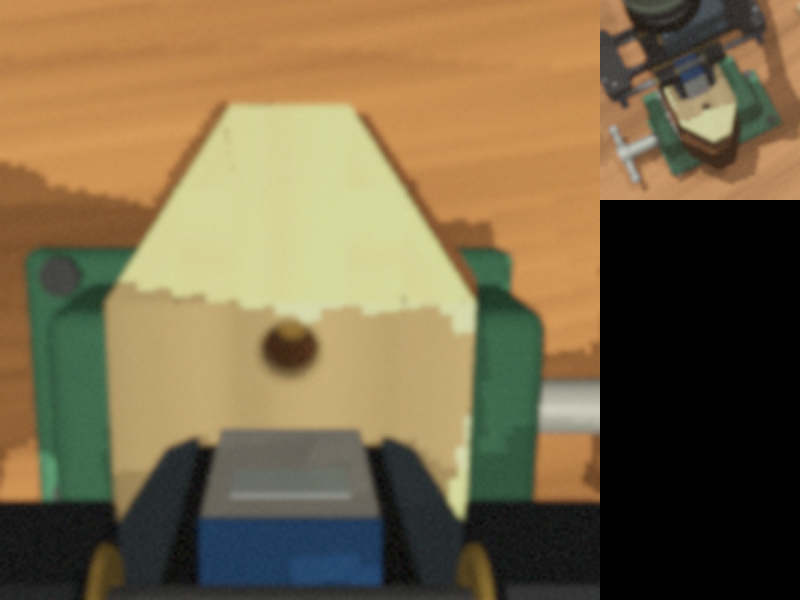

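The crop shows the deck over the hull, aligned in yaw. The bow hole is at about image (276.7,195.3), with a sliver of brass pin at its forward edge at (277,190).

```bash
python3 - <<'E'
from pins import *
f=dict(np.load('w3.npz'));h=cv2.cvtColor(f['pixels'],cv2.COLOR_RGB2HSV)
g=h[...,2].astype(int);m=np.zeros(g.shape,bool)
w=np.zeros_like(m);w[183:210,265:290]=1
m=w&(g<130);q=np.argwhere(m)[:,::-1];print(q.min(0),q.max(0))
# hole ellipse incl. pin: saturation-high region
for z in (140.5,): print('hole',plane(f,[(276.7,195.3)],z).round(1))
P=f['pixels']
for v in range(183,209): print(v,P[v,277].tolist(),end=' ')
print(plane(f,[(277,188),(277,191.5)],111).round(1), plane(f,[(277,186.5),(277,204.5)],140.5).round(1))
E
```

```text
[267 189] [285 204]
hole [[ 604.3 -201.   140.5]]
183 [212, 213, 166] 184 [206, 202, 155] 185 [194, 180, 132] 186 [178, 156, 104] 187 [161, 136, 84] 188 [151, 120, 63] 189 [148, 115, 55] 190 [143, 111, 51] 191 [134, 103, 47] 192 [116, 87, 41] 193 [97, 72, 38] 194 [78, 52, 28] 195 [70, 46, 26] 196 [70, 46, 26] 197 [68, 45, 27] 198 [69, 42, 23] 199 [69, 45, 25] 200 [70, 46, 25] 201 [73, 51, 31] 202 [88, 67, 41] 203 [105, 84, 52] 204 [120, 99, 63] 205 [141, 120, 80] 206 [163, 139, 92] 207 [180, 154, 104] 208 [190, 164, 112] [[ 602.4 -200.9  111. ]
 [ 600.2 -200.6  111. ]] [[ 609.1 -201.8  140.5]
 [ 599.2 -200.4  140.5]]
```

The hole and pin agree to within about 1 mm, so I'll lower gently.

Emit:
send_rows:
  motion:
    - [0,0,-0.012,0,0,0,-0.8]
    - [0,0,-0.024,0,0,0,-0.8]
    - [0,0,-0.034,0,0,0,-0.8]
    - [0,0,-0.036,0,0,0,-0.8]
    - [0,0,-0.036,0,0,0,-0.8]

```text
time_s: 8.2
ee_pos: [571.8, -196.3, 128.4]
ee_rot: [180.0, 0.0, -8.2]
force: [-0.2, -0.6, -1.2]
gripper_width: 25.9
gripper_force: 25.0
```

Emit:
send_rows:
  motion:
    - [0,0,-0.002,0,0,0,-0.8]
    - [0,0,-0.004,0,0,0,-0.8]
    - [0,0,-0.006,0,0,0,-0.8]
    - [0,0,-0.006,0,0,0,-0.8]

```text
time_s: 8.7
ee_pos: [571.7, -196.2, 125.4]
ee_rot: [180.0, 0.0, -8.2]
force: [-0.3, 0.1, -1.0]
gripper_width: 25.4
gripper_force: 25.0
```

Emit:
send_rows:
  motion:
    - [0,0,-0.001,0,0,0,-0.8]
    - [0,0,-0.002,0,0,0,-0.8]
    - [0,0,-0.002,0,0,0,-0.8]

```text
time_s: 9.07
ee_pos: [571.7, -196.3, 124.5]
ee_rot: [180.0, 0.0, -8.2]
force: [-0.6, 0.7, -1.2]
gripper_width: 25.9
gripper_force: 25.0
```

Emit:
send_rows:
  motion:
    - [0,0,-0.001,0,0,0,-0.8]
    - [0,0,-0.002,0,0,0,-0.8]
    - [0,0,-0.002,0,0,0,-0.8]

```text
time_s: 9.45
ee_pos: [571.7, -196.3, 123.4]
ee_rot: [180.0, 0.0, -8.2]
force: [0.3, 0.5, -1.2]
gripper_width: 26.0
gripper_force: 25.0
```

Emit:
send_rows:
  motion:
    - [0,0,-0.001,0,0,0,-0.8]
    - [0,0,-0.002,0,0,0,-0.8]
    - [0,0,-0.002,0,0,0,-0.8]

```text
time_s: 9.82
ee_pos: [571.7, -196.3, 122.4]
ee_rot: [180.0, 0.0, -8.1]
force: [0.2, 0.0, -1.3]
gripper_width: 26.0
gripper_force: 25.0
```

Emit:
send_rows:
  motion:
    - [0,0,-0.001,0,0,0,-0.8]
    - [0,0,-0.002,0,0,0,-0.8]
    - [0,0,-0.002,0,0,0,-0.8]

```text
time_s: 10.2
ee_pos: [571.7, -196.2, 121.4]
ee_rot: [180.0, 0.0, -8.1]
force: [-0.0, -1.1, -1.3]
gripper_width: 26.1
gripper_force: 25.0
```

Emit:
send_rows:
  motion:
    - [0,0,-0.001,0,0,0,-0.8]
    - [0,0,-0.002,0,0,0,-0.8]
    - [0,0,-0.002,0,0,0,-0.8]

```text
time_s: 10.58
ee_pos: [571.7, -196.3, 120.4]
ee_rot: [180.0, 0.0, -8.2]
force: [-0.8, -0.4, -1.5]
gripper_width: 26.1
gripper_force: 25.0
```

Emit:
send_rows:
  motion:
    - [0,0,-0.001,0,0,0,-0.8]
    - [0,0,-0.0016,0,0,0,-0.8]
    - [0,0,-0.0016,0,0,0,-0.8]

```text
time_s: 10.95
ee_pos: [571.7, -196.2, 119.6]
ee_rot: [180.0, 0.0, -8.2]
force: [-0.0, -0.9, -1.7]
gripper_width: 25.9
gripper_force: 25.0
```

Emit:
send_rows:
  motion:
    - [0,0,-0.001,0,0,0,-0.8]
    - [0,0,-0.001,0,0,0,-0.8]
    - [0,0,-0.001,0,0,0,-0.8]

```text
time_s: 11.32
ee_pos: [571.8, -196.3, 119.4]
ee_rot: [180.0, -0.0, -8.2]
force: [-0.6, 0.2, 1.2]
gripper_width: 25.8
gripper_force: 25.0
```

```bash
python3 - <<'E'
from h import *
s=env.state();f=wristcam(eyes.grab_frame('wrist'),s);b=eyes.grab_frame('scene')
print(s['time_s'],s['ee_pos'],s['force'],s['torque'])
o=np.zeros((600,800,3),np.uint8);o[:450,:450]=cv2.resize(f['pixels'][100:250,200:350],(450,450),interpolation=cv2.INTER_CUBIC)
o[:350,450:]=cv2.resize(b['pixels'][225:315,130:220],(350,350),interpolation=cv2.INTER_CUBIC)
cv2.imwrite('pics/w4.png',o[:,:,::-1])
E
```

```text
11.325 [ 571.75857886 -196.29870699  119.4301164 ] [-0.55137955  0.20120016  1.18128847] [ 0.10354619  0.11956737 -0.00575627]
```

View pics/w4.png

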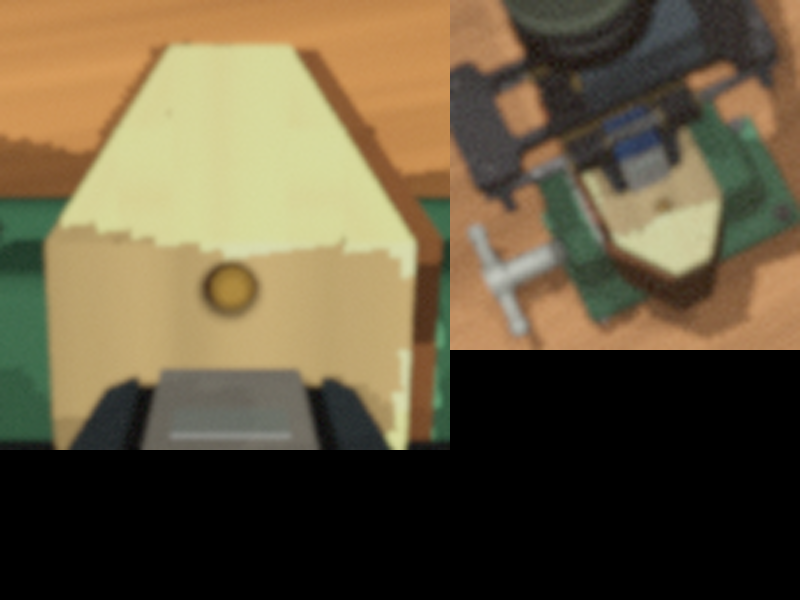

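The crop shows the bow pin centred in the deck's bow hole at (277,196). The TCP is at 119.4, exactly the flush height, with only about 3 N of contact. I'll let go and retreat.

Emit:
send_rows:
  motion:
    - [0,0,0,0,0,0,-0.3]
    - [0,0,0,0,0,0,0.0]
    - [0,0,0,0,0,0,0.2]
    - [0,0,0,0,0,0,0.2]
    - [0,0,0,0,0,0,0.2]

```text
time_s: 12.05
ee_pos: [571.8, -196.3, 119.2]
ee_rot: [180.0, -0.0, -8.2]
force: [0.3, 0.3, 0.7]
gripper_width: 54.5
gripper_force: 0.0
```

Emit:
send_rows:
  motion:
    - [0,0,0.02,0,0,0,0.2]
    - [0,0,0.06,0,0,0,0.2]
    - [0,0,0.13,0,0,0,0.2]
    - [0,0,0.22,0,0,0,0.2]
    - [0,0,0.3,0,0,0,0.2]
    - [0,-0.1,0.3,0,0,0,0.2]
    - [-0.1,-0.2,0.3,0,0,0,0.2]
    - [-0.2,-0.3,0.3,0,0,0,0.2]
    - [-0.3,-0.4,0.3,0,0,0,0.2]
    - [-0.3,-0.4,0.3,0,0,0,0.2]
    - [-0.3,-0.4,0.3,0,0,0,0.2]
    - [-0.3,-0.4,0.3,0,0,0,0.2]
    - [-0.3,-0.4,0.3,0,0,0,0.2]

```text
time_s: 13.68
ee_pos: [422.7, -395.4, 269.3]
ee_rot: [-180.0, -0.0, -8.1]
force: [-0.3, -0.0, -0.3]
gripper_width: 54.5
gripper_force: 0.0
```

```bash
python3 - <<'E'
from h import *
a=eyes.grab_frame('top');b=eyes.grab_frame('scene')
D=a['depth']
for p in [(430,185),(425,245),(440,247),(415,200),(445,200),(432,230)]: print(p,depthpts(a,[p]).round(0))
o=np.zeros((400,800,3),np.uint8);o[:,:400]=cv2.resize(a['pixels'][160:260,380:480],(400,400),interpolation=cv2.INTER_CUBIC)
o[:,400:]=cv2.resize(b['pixels'][225:315,130:220],(400,400),interpolation=cv2.INTER_CUBIC)
cv2.imwrite('pics/end.png',o[:,:,::-1])
E
```

```text
(430, 185) [[ 614. -198.  111.]]
(425, 245) [[ 496. -184.  111.]]
(440, 247) [[ 493. -211.  113.]]
(415, 200) [[ 583. -167.  113.]]
(445, 200) [[ 575. -207.  157.]]
(432, 230) [[ 525. -197.  114.]]
```

View pics/end.png

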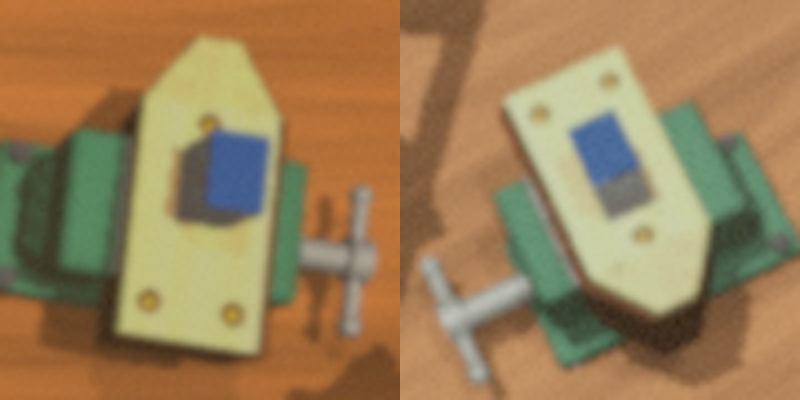

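Both views show the three pins inside the three holes. The deck is level at about 113 mm (105 + 8), its bow is at the hull's bow, and the arm is clear.

```bash
python3 -c "
from workcell import env
print(env.job_done())"
```

```text
the job is handed in; nothing more can be done
None
```

The wooden deck lies flush on the hull, bow to bow, with all three holes over the pins. It went on with about 3 N of contact and needed no sliding; I let go, moved the arm clear and handed the job in about 14 s into the run.

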